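Unclamp a finished adapter plate and add it to the pile

TASK

Slide the vise jaw fully open, then lift out the finished adapter plate (only its short ends can be reached there), lay it flat on the rubber mat and let go. Then take it again, since in the nest only its long sides are open to the fingers, and lower it (do not drop it) between the end walls onto the two plates already there, so that all three lie flat in one square, flush pile. Do not disturb the other things on the bench.

Things in the scene. Friction and masses are not known exactly. Their poses are not given: they have to be found in the camera images.
- vise: grey quick-action bench vise bolted to the bench, no screw. Origin at its foot on the bench, under the centre of the clamped plate. Bed top 30 mm above the bench; bed and jaws are 50 mm wide along y (the foot flange 92 mm, 8 mm high), body from x = -95 to +75 mm. Fixed jaw on the +x side (x = 22 to 50 mm, top at 50 mm), sliding jaw on the -x side (top at 52 mm)
- jaw (a joint): how far the sliding jaw has been slid open, along the vise's -x, in m: 0 closed, 0.020 at its stop. It stays where it is left; sliding it takes about 5 N. A steel lip on it reaches 8 mm over the plate's top edge while closed. Even when fully open the gap is too narrow for a finger
- jaw_handle (a point): top centre of the upright steel pull tab on the sliding jaw: tab 12 mm thick along the vise's x, 30 mm wide along y, its upper 41 mm standing free above the jaw; its top is 93 mm above the bench; axes as the vise's
- plate: the finished part: aluminium adapter plate, a flat block 44 (its x) by 62 (its y, the long way) by 16 (z) mm with three dark bored holes in a row along y; origin at the centre of its underside. At the start it lies flat on the vise bed with its long sides against the jaws; its two short ends stick out 6 mm past the jaws, free
- mat: black rubber mat fixed on the bench, 150 (x) by 140 (y) by 3 mm, empty; origin at the centre of its underside
- nest: grey plastic stacking nest fixed on the bench: floor 6 mm thick, 44 mm wide (x), and two end walls (at +y and -y) 6 mm thick, 44 mm wide, 68 mm high, 69 mm apart inside; open on its +x and -x sides. Small feet reach to y = +-58 mm. Origin at the centre of its underside
- pile_low: first plate of the pile, lying on the nest floor: same aluminium adapter plate, a flat block 44 (its x) by 62 (its y, the long way) by 16 (z) mm with three dark bored holes in a row along y; origin at the centre of its underside
- pile_high: second plate of the pile, lying on the first (underside 22 mm, top 38 mm above the bench): same aluminium adapter plate, a flat block 44 (its x) by 62 (its y, the long way) by 16 (z) mm with three dark bored holes in a row along y; origin at the centre of its underside
- parts_tray: bystander: empty shallow blue tray 110 x 150 x 35 mm
- tape_roll: bystander: yellow ring of tape lying flat, 84 mm across, 18 mm high
- cap_pot: bystander: white open pot, 64 mm across, 60 mm high
- cleaner: bystander: white bottle with black cap, 54 mm across, 120 mm high
- driver: bystander: screwdriver lying on the bench
- pliers: bystander: green-handled pliers lying on the bench
Things that resemble listed ones, but are neither listed nor needed, are in the scene too. Leave any green or pink look-alike of the pile_high alone.

How it is judged:
By the outcome, as a careful person would: the job done as asked, in the order asked, and still so for the second after the job is handed in, with the robot touching nothing.
It also fails if it takes over 72 s, if anything falls off the work surface, if the arm or the gripper's body presses on something with over 40 N, if the wrist force passes 120 N, or if a joint passes its speed limit or range.

ROBOT

A 6-joint arm with a two-finger parallel gripper is mounted at the origin on the work surface. World frame = base frame: x ahead of the robot, y to its left, z up, the work surface at z = 0. Lengths are in m, angles in rad, forces in N, time in s.
With the tool pointing down it reaches from about 0.35 to 0.85 m from the base axis. Payload 8.1 kg.
Tool frame: the origin (TCP) lies midway between the tips of the shut fingers; the grasp point (between the pads) lies tcp_to_grasp behind it (tcp_to_grasp is the distance from the TCP to the grasp point, in m); z points along the fingers, y is the line along which they close (so a half turn about z gives the same grasp; the last joint's range is limited). The gripper opens to 93 mm and grips with 3 to 60 N. Pads are 15 mm wide; open, the fingers measure 128 mm over their backs; the gripper's body (75 mm by 188 mm) begins 65 mm behind the grasp point.
Start: joints at [1.108, 0.13, 1.488, -0, 1.523, -0.085], TCP at [0.221, 0.558, 0.188] pointing down, gripper open.
Joint ranges: [-2.96, 2.96], [-0.89, 2.26], [0.02, 2.5], [-1.34, 4.48], [0, 2.73], [-2.66, 2.66]. Speed limits (rad/s): [2.39, 2.39, 2.79, 3.14, 3.14, 3.14].

INTERFACE

Orientations are given as [roll, pitch, yaw] about the fixed x, y, z axes, in that order (R = Rz(yaw) Ry(pitch) Rx(roll)).
In Python, from plant import read_state, grab_frame, camera_model, close_job, search_frame, landmark_of, tcp_to_grasp gives the robot as it stands. The module is installed in compiled form; this text tells all that it offers.
- The arm moves only by the tool send_rows, never from a script. Its argument "series" is a list of rows, each a list of 6 numbers: the shift along the tool's x, y, z normalised to -1 to 1, where 1 is 20 mm, then the turn, a rotation vector about the tool's x, y, z normalised to -1 to 1, where 1 is 4 degrees. A call has 1 to 20 rows; each row shifts and turns the commanded pose from where the row before left it, along the tool's axes as they then stand; what a row does not reach is not made up. A row lasts 1/12 s, in which the tool goes at most 41.7 mm and 7.16 degrees, less where a joint would pass 70% of its speed; a pose out of reach is approached as far as the arm can. A call with a number of a shift or a turn outside -1 to 1 is refused whole. A call with a gripper value outside its range is refused whole. "hand" is the finger opening in mm, from 0 to 93, set as the call begins (left out, the last holds). The fingers move at their own pace and stop on an object; "force" is the grip in N (left out, the last holds). Time passes only in rows, so rows that do not move let the fingers close. It gives the time, the measured TCP pose, the force, the opening and the grip force at its end, in the units of the state.
- read_state(): the state, without advancing time (a new reading comes with each control period).
- grab_frame(name): name is "side" or "top" or "wrist"; returns (picture, depth): 384x512x3 uint8, blue, green, red; 384x512 float32, m along the optical axis (not along the pixel's ray), 0 where there is no reading.
- camera_model(name): a dict with "vertical_fov" (degrees; the focal length in pixels is half the picture's height over the tangent of half this angle, whatever the lens; pixels are square), "cx", "cy" (the principal point, pixels), "dist_coeffs" ([k1, k2, p1, p2, k3] as OpenCV has them; the pictures are not rectified), "world_from_camera" (4x4, takes a point from camera to world coordinates). Camera axes: x right, y up, looking along -z (the intrinsics and any distortion apply to the point x, -y, -z); pixel columns grow to the right and rows downward; lengths in m; the calibration is good to about 2 mm. A picture is of the moment at which its call begins: read the wrist's pose just before it. camera_model takes no time and is no camera call; for the wrist camera it gives the pose at the moment of the call.
- close_job(): hands the job in; it is judged then, once.
Trained networks look in the newest picture that a camera, given by its name, has taken for a name from the list of things; names that differ only in an ending like _2 or _b are one class to them, and where a whole thing is asked for, a point or a joint stands for the part that bears it (a point fixed in the world has none). Each returns a list of dicts, best first, with "conf" (0 to 1); they miss things now and then, are a little off and sometimes report something else, mostly with a low value. They report only what shows in the picture. A call takes as long as a camera call. They do not tell look-alikes from the thing itself.
- search_frame(camera, thing): "centre" ([x, y, z] in m, in world coordinates, good to about 4 mm: the middle of the surface that is visible of it).
- landmark_of(camera, thing): "centre" ([x, y, z] in m, in world coordinates, good to about 4 mm: a listed point, or the origin of a listed thing).
The state is a dict: "time": time; "joint_pos": joint angles; "dq": joint speeds; "joint_efforts": joint torques, N m; "tcp_pos": TCP position; "eef_rot": TCP orientation; "force": force on the tool from outside, world axes, zero at the start; "ft_torque": the same for the moment, N m; "finger_gap": finger opening in m; "finger_force": force on a finger pad.
Only numpy, scipy, OpenCV 4.12 (cv2) and the standard library are available. Lean on these libraries where they do the work, as an engineer would, in place of code of your own. Each camera call takes 0.05 s, during which the arm holds its last target. There are 200 camera calls.

## Working session

There is one attempt and no reset: what is moved stays moved. The work goes in short steps, Python scripts to look and compute and a tool call to move; the robot and the scene stay as the last step left them, time stands still between calls to the robot, and variables do not carry over. Pictures are saved under pics/ and viewed, at most 10 in all, crops included, and the job is handed in when it is done.

Besides the shell and the picture viewer there is one more tool, called after "Request:" as name([rows], argument=value, ...), one row to a line, values as JSON. send_rows: Moves the arm, as the interface text tells. Scaled input: -1 to 1 covers 20 mm each way for a shift and 4 degrees each way for a turn. Its arguments: {"type":"object","properties":{"series":{"type":"array","items":{"type":"array","items":{"type":"number","minimum":-1,"maximum":1}}},"hand":{"type":"number"},"force":{"type":"number"}},"required":["series"]}

```bash
mkdir -p pics; cat > h.py <<'E'
import numpy as np, cv2
from scipy.spatial.transform import Rotation as R
from plant import *
def K(c):
    m=camera_model(c); f=192/np.tan(np.radians(m["vertical_fov"]/2))
    return np.array([[f,0,m["cx"]],[0,f,m["cy"]],[0,0,1.]]),np.array(m["dist_coeffs"],float),np.array(m["world_from_camera"])
def cloud(c,depth):
    k,d,T=K(c); h,w=depth.shape
    uv=np.stack(np.meshgrid(np.arange(w),np.arange(h)),-1).reshape(-1,1,2).astype(np.float64)
    n=cv2.undistortPoints(uv,k,d).reshape(h,w,2)
    P=np.stack([n[...,0]*depth,-n[...,1]*depth,-depth],-1)
    W=P@T[:3,:3].T+T[:3,3]; W[depth==0]=np.nan
    return W
def proj(c,p):
    k,d,T=K(c); q=(np.atleast_2d(p)-T[:3,3])@T[:3,:3]
    return cv2.projectPoints((q*[1,-1,-1]).reshape(-1,1,3),np.zeros(3),np.zeros(3),k,d)[0].reshape(-1,2)
E
python3 - <<'E'
from h import *
print(tcp_to_grasp, {k:np.round(v,3) for k,v in read_state().items()})
for c in("top","side"):
    im,d=grab_frame(c); cv2.imwrite(f"pics/{c}0.png",im); np.savez(f"pics/{c}0.npz",im=im,d=d)
    print(c,camera_model(c))
    for t in("vise","jaw_handle","plate","mat","nest","pile_high"):
        print(t,[(np.round(r["centre"],3).tolist(),round(r["conf"],2)) for r in landmark_of(c,t)[:5]])
E
```

```text
0.0188 {'time': np.float64(0.0), 'joint_pos': array([ 1.108,  0.131,  1.489,  0.   ,  1.523, -0.085]), 'dq': array([ 0.001,  0.001, -0.001, -0.001, -0.   , -0.001]), 'joint_efforts': array([ 1.0000e-03, -5.5987e+01, -4.9175e+01,  7.6000e-02,  3.6000e-02,
       -0.0000e+00]), 'tcp_pos': array([0.221, 0.557, 0.187]), 'eef_rot': array([-3.14 , -0.   ,  2.764]), 'force': array([-0.291,  0.505,  0.853]), 'ft_torque': array([-0.014,  0.025, -0.016]), 'finger_force': np.float64(0.0), 'finger_gap': np.float64(0.093)}
top {'vertical_fov': 42.10551115583054, 'cx': 250.8240348449393, 'cy': 190.1142709842098, 'dist_coeffs': array([-0.17375366,  0.        ,  0.        ,  0.        ,  0.        ]), 'world_from_camera': array([[-0.01169227,  0.99388545, -0.10979525,  0.40028751],
       [-0.99980221, -0.01338674, -0.01470847, -0.02415328],
       [-0.01608834,  0.10960156,  0.99384539,  1.62463378],
       [ 0.        ,  0.        ,  0.        ,  1.        ]])}
vise [([0.53, 0.28, 0.002], 0.78)]
jaw_handle [([0.484, 0.286, 0.091], 0.78)]
plate [([0.53, 0.282, 0.031], 0.69)]
mat [([0.536, 0.01, -0.
[... 265 characters left out ...]
.55530705581614, 'dist_coeffs': array([0.00205244, 0.        , 0.        , 0.        , 0.        ]), 'world_from_camera': array([[-0.91182702,  0.31811321, -0.25956786,  0.32389112],
       [-0.41035379, -0.68537315,  0.60155915,  0.53997763],
       [ 0.01346307,  0.65503254,  0.75548072,  0.78801936],
       [ 0.        ,  0.        ,  0.        ,  1.        ]])}
vise [([0.528, 0.283, -0.002], 0.83), ([0.385, 0.089, 0.005], 0.55)]
jaw_handle [([0.487, 0.288, 0.092], 0.64)]
plate [([0.524, 0.285, 0.028], 0.57)]
mat [([0.536, 0.014, -0.003], 0.79)]
nest []
pile_high [([0.562, -0.262, 0.021], 0.72), ([0.592, -0.391, 0.001], 0.66), ([0.441, -0.271, -0.002], 0.62), ([0.448, -0.392, 0.0], 0.54)]
```

View pics/top0.png

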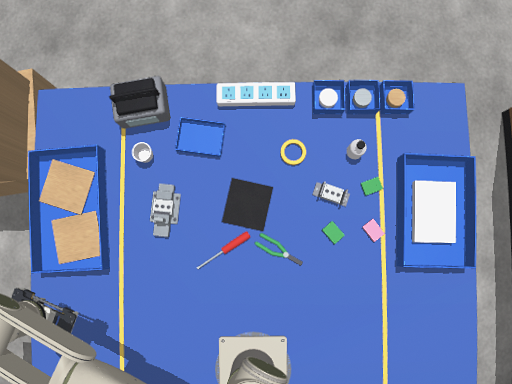

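View pics/side0.png

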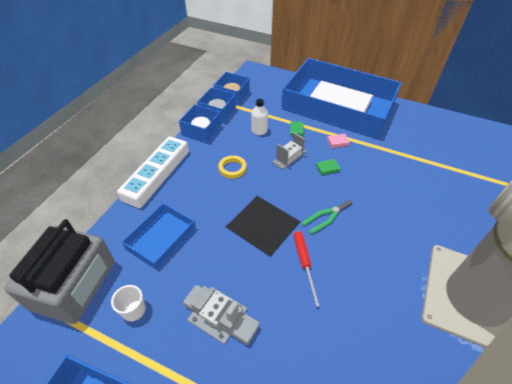

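The top picture shows the vise at about (164,208), the mat at (248,204), the nest with the pile at (332,193), and green and pink decoys at (372,186), (333,232) and (373,230). The side view agrees. Next I'll get the yaws from depth and colour.

```bash
python3 - <<'E'
from h import *
for c in("top","side"):
    z=np.load(f"pics/{c}0.npz"); im,d=z["im"],z["d"]; W=cloud(c,d)
    g=im.max(2).astype(int)-im.min(2)
    def box(n,m):
        p=W[m][:,:2].astype(np.float32)
        if len(p)<5: print(n,len(p));return
        (cx,cy),s,a=cv2.minAreaRect(p*1000); print(c,n,len(p),round(cx),round(cy),np.round(s),round(a,1), "z",np.round(np.percentile(W[m][:,2],[5,50,95]),3))
    near=lambda x,y,r:np.hypot(W[...,0]-x,W[...,1]-y)<r
    Z=W[...,2]
    box("vise>12",near(.53,.282,.12)&(Z>.014)&(g<40))
    box("vise plate",near(.53,.282,.05)&(Z>.04)&(Z<.049)&(g<40))
    box("tab",near(.485,.287,.04)&(Z>.08)&(Z<.1))
    box("mat",near(.536,.012,.12)&(im.max(2)<60)&(Z<.02))
    box("nest all",near(.564,-.262,.08)&(Z>.03))
    box("pile",near(.564,-.262,.05)&(Z>.030)&(Z<.045))
    box("walls",near(.564,-.262,.07)&(Z>.06))
E
```

```text
top vise>12 922 517 285 [ 81. 170.] 77.3 z [0.024 0.044 0.06 ]
top vise plate 263 531 282 [64. 91.] 79.3 z [0.041 0.046 0.049]
top tab 37 485 287 [29. 10.] 89.7 z [0.088 0.091 0.095]
top mat 1832 534 12 [136. 146.] 76.5 z [-0.004  0.002  0.008]
top nest all 358 562 -262 [83. 46.] 69.3 z [0.032 0.039 0.069]
top pile 277 563 -259 [78. 46.] 68.9 z [0.032 0.037 0.042]
top walls 60 562 -262 [82. 43.] 68.6 z [0.062 0.067 0.073]
side vise>12 2107 518 289 [ 70. 170.] 80.1 z [0.024 0.045 0.08 ]
side vise plate 602 534 284 [63. 89.] 84.6 z [0.043 0.046 0.049]
side tab 107 485 289 [29. 11.] 85.0 z [0.081 0.092 0.094]
side mat 857 534 14 [130. 140.] 76.9 z [0.    0.003 0.005]
side nest all 412 566 -260 [84. 46.] 69.8 z [0.033 0.04  0.068]
side pile 240 566 -260 [83. 46.] 70.7 z [0.032 0.037 0.043]
side walls 78 566 -260 [83. 44.] 70.1 z [0.061 0.067 0.069]
```

```bash
cat >> h.py <<'E'
def go(x,y,z,psi=None,cap=.9):
    "tool shift (at present orientation) and turn about tool z, in row units"
    s=read_state(); M=R.from_euler("xyz",s["eef_rot"]); q=M.inv().apply(np.array([x,y,z])-s["tcp_pos"])/.02
    n=int(np.ceil(abs(q).max()/cap)); print("shift total",np.round(q,2),"rows",n,"each",np.round(q/n,3))
    if psi is not None:
        t=((np.degrees(s["eef_rot"][2])-psi+180)%360-180)/4; print("turn total units",round(t,2))
    print("tilt",np.round(np.degrees(M.as_matrix()[:2,2]),2),"yaw",round(np.degrees(s["eef_rot"][2]),2))
E
python3 -c "
from h import *
go(.50,.285,.27,84)"
```

```text
shift total [-17.98  -7.53  -4.1 ] rows 20 each [-0.899 -0.377 -0.205]
turn total units 18.59
tilt [0. 0.] yaw 158.35
```

Request:
send_rows([
  [-0.9,-0.38,-0.2,0,0,0],
  [-0.9,-0.38,-0.2,0,0,0],
  [-0.9,-0.38,-0.2,0,0,0],
  [-0.9,-0.38,-0.2,0,0,0],
  [-0.9,-0.38,-0.2,0,0,0],
  [-0.9,-0.38,-0.2,0,0,0],
  [-0.9,-0.38,-0.2,0,0,0],
  [-0.9,-0.38,-0.2,0,0,0],
  [-0.9,-0.38,-0.2,0,0,0],
  [-0.9,-0.38,-0.2,0,0,0],
  [-0.9,-0.38,-0.2,0,0,0],
  [-0.9,-0.38,-0.2,0,0,0],
  [-0.9,-0.38,-0.2,0,0,0],
  [-0.9,-0.38,-0.2,0,0,0],
  [-0.9,-0.38,-0.2,0,0,0],
  [-0.9,-0.38,-0.2,0,0,0],
  [-0.9,-0.38,-0.2,0,0,0],
  [-0.9,-0.38,-0.2,0,0,0],
  [-0.9,-0.38,-0.2,0,0,0],
  [-0.9,-0.38,-0.2,0,0,0],
])

```text
time: 2.37
tcp_pos: [0.5005, 0.2829, 0.2683]
eef_rot: [3.141, 0.0, 2.764]
force: [-0.2, 0.1, -0.1]
finger_gap: 0.0935
finger_force: 0.0
```

Request:
send_rows([
  [0,0,0,0,0,0.98],
  [0,0,0,0,0,0.98],
  [0,0,0,0,0,0.98],
  [0,0,0,0,0,0.98],
  [0,0,0,0,0,0.98],
  [0,0,0,0,0,0.98],
  [0,0,0,0,0,0.98],
  [0,0,0,0,0,0.98],
  [0,0,0,0,0,0.98],
  [0,0,0,0,0,0.98],
  [0,0,0,0,0,0.98],
  [0,0,0,0,0,0.98],
  [0,0,0,0,0,0.98],
  [0,0,0,0,0,0.98],
  [0,0,0,0,0,0.98],
  [0,0,0,0,0,0.98],
  [0,0,0,0,0,0.98],
  [0,0,0,0,0,0.98],
  [0,0,0,0,0,0.98],
], hand=60)

```text
time: 3.95
tcp_pos: [0.4998, 0.2836, 0.2681]
eef_rot: [3.142, -0.0, 1.46]
force: [0.1, 0.2, 0.7]
finger_gap: 0.0603
finger_force: 0.0
```

```bash
python3 - <<'E'
from h import *
s=read_state();print(s["time"],s["tcp_pos"],s["eef_rot"],s["force"])
c="wrist";im,d=grab_frame(c); cv2.imwrite("pics/w1.png",im); np.savez("pics/w1.npz",im=im,d=d)
for t in("vise","jaw_handle","plate"): print(t,[(np.round(r["centre"],4).tolist(),round(r["conf"],2)) for r in landmark_of(c,t)[:3]])
W=cloud(c,d);Z=W[...,2];g=im.max(2).astype(int)-im.min(2)
near=lambda x,y,r:np.hypot(W[...,0]-x,W[...,1]-y)<r
def box(n,m):
    p=W[m][:,:2].astype(np.float32)
    if len(p)>5: (cx,cy),s,a=cv2.minAreaRect(p*1000); print(n,len(p),round(cx,1),round(cy,1),np.round(s,1),round(a,1),np.round(np.percentile(W[m][:,2],[5,50,95]),4))
box("tab",near(.485,.287,.04)&(Z>.086)&(Z<.1))
box("body",near(.53,.282,.12)&(Z>.02)&(Z<.1)&(g<60))
E
```

```text
3.95 [0.49984297 0.28361658 0.26807544] [ 3.14156112e+00 -1.54120406e-05  1.46047892e+00] [0.06355423 0.19675628 0.66397436]
vise [([0.5273, 0.2824, -0.0061], 0.83), ([0.5279, 0.2838, 0.0282], 0.17)]
jaw_handle [([0.4851, 0.2916, 0.0938], 0.84)]
plate [([0.5258, 0.2812, 0.0277], 0.9)]
tab 215 484.4 287.0 [28.9 11.8] 83.6 [0.0898 0.0931 0.0946]
body 4239 517.7 284.3 [ 62.6 170.4] 83.9 [0.0294 0.0468 0.0874]
```

View pics/w1.png

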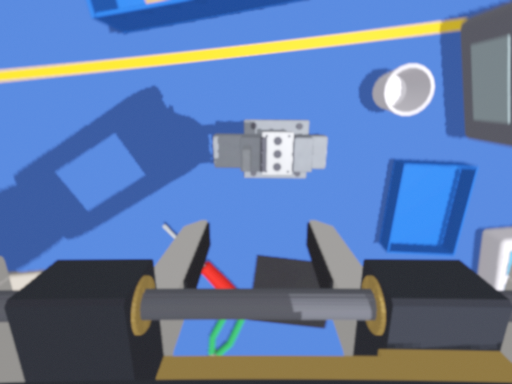

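The wrist view shows the vise at about (275,150), square to the fingers, with its tab to the left of the plate. The depth box gives vise yaw −6.2° and the tab at (0.4845, 0.287), which fits the networks and the sizes given.

```bash
python3 -c "
from h import *
go(.4845,.287,.067,83.8)"
```

```text
shift total [ 0.09 -0.78 10.05] rows 12 each [ 0.007 -0.065  0.838]
turn total units 0.05
tilt [ 0. -0.] yaw 84.02
```

Request:
send_rows([
  [0.09,-0.78,0.5,0,0,0],
  [0,0,0.9,0,0,0],
  [0,0,0.9,0,0,0],
  [0,0,0.9,0,0,0],
  [0,0,0.9,0,0,0],
  [0,0,0.9,0,0,0],
  [0,0,0.9,0,0,0],
  [0,0,0.9,0,0,0],
  [0,0,0.9,0,0,0],
  [0,0,0.9,0,0,0],
  [0,0,0.9,0,0,0],
  [0,0,0.55,0,0,0],
  [0,0,0,0,0,0],
])

```text
time: 5.23
tcp_pos: [0.4825, 0.2861, 0.064]
eef_rot: [-3.137, 0.003, 1.465]
force: [0.2, -0.2, -0.7]
finger_gap: 0.0604
finger_force: 0.0
```

Request:
send_rows([
  [0,0,0,0,0,0],
  [0,0,0,0,0,0],
  [0,0,0,0,0,0],
  [0,0,0,0,0,0],
  [0,0,0,0,0,0],
  [0,0,0,0,0,0],
  [0,0,0,0,0,0],
  [0,0,0,0,0,0],
], hand=0, force=15)

```text
time: 5.9
tcp_pos: [0.4846, 0.2871, 0.0672]
eef_rot: [3.141, -0.0, 1.464]
force: [-0.1, 0.4, -0.3]
finger_gap: 0.011
finger_force: 0.0
```

Request:
send_rows([
  [0,0,0,0,0,0],
  [0,0,0,0,0,0],
  [0,0,0,0,0,0],
])

```text
time: 6.15
tcp_pos: [0.4845, 0.287, 0.067]
eef_rot: [-3.141, 0.0, 1.464]
force: [0.9, 0.1, 0.5]
finger_gap: 0.0006
finger_force: 0.0
```

The fingers shut on nothing, so I'll look.

```bash
python3 - <<'E'
from h import *
im,d=grab_frame("wrist"); i2,d2=grab_frame("side")
np.savez("pics/w2.npz",im=im,d=d)
print(landmark_of("side","jaw_handle"),proj("side",read_state()["tcp_pos"]))
a=cv2.resize(im,(400,300)); b=cv2.resize(i2[250:370,140:300],(400,300))
cv2.imwrite("pics/w2.png",np.hstack([a,b]))
E
```

```text
[{'centre': [0.4865, 0.286, 0.0944], 'conf': 0.76}] [[232.53390651 311.79534524]]
```

View pics/w2.png

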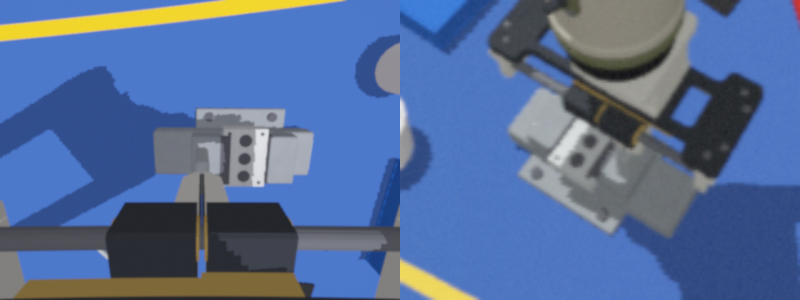

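The wrist half (left) shows the tips at about (203,175), below the tab at (207,150), so the fingers are short of the tab in +y. I'll check the tip and tab positions in depth.

```bash
python3 - <<'E'
from h import *
s=read_state(); print(s["tcp_pos"],s["eef_rot"],s["joint_pos"])
z=np.load("pics/w2.npz");im,d=z["im"],z["d"]; W=cloud("wrist",d)
print(proj("wrist",s["tcp_pos"]),proj("wrist",[.4845,.287,.093]))
for v in range(176,300,8): print(v,[(np.round(W[v,u]*1000).astype(int).tolist(),im[v,u].tolist()) for u in(252,260,266)])
side,ds=grab_frame("side"); S=cloud("side",ds)
m=(abs(S[...,0]-.485)<.06)&(abs(S[...,1]-.287)<.06)&(S[...,2]>.06)&(S[...,2]<.1)
for k in range(60,100,5):
    q=S[m&(S[...,2]*1000>=k)&(S[...,2]*1000<k+5)]; print(k,len(q),np.round(q.min(0)*1000),np.round(q.max(0)*1000)) if len(q) else 0
E
```

```text
[0.48450789 0.28705913 0.06700269] [-3.14152910e+00  4.97806074e-05  1.46387207e+00] [ 4.43834171e-01  1.21997051e-01  1.72348437e+00 -9.51658213e-06
  1.29619144e+00  5.50761007e-01]
[[257.37024343 213.32008797]] [[257.30447432 228.92802944]]
176 [([483, 311, 52], [120, 112, 109]), ([489, 311, 52], [121, 112, 108]), ([493, 310, 52], [119, 112, 107])]
184 [([482, 305, 53], [134, 125, 121]), ([488, 305, 53], [175, 165, 160]), ([493, 304, 53], [182, 172, 168])]
192 [([482, 301, 60], [113, 105, 103]), ([488, 302, 63], [115, 109, 106]), ([492, 298, 53], [163, 154, 149])]
200 [([482, 302, 79], [111, 106, 102]), ([488, 302, 80], [115, 109, 106]), ([492, 299, 74], [141, 133, 129])]
208 [([483, 301, 92], [125, 119, 115]), ([488, 301, 93], [129, 122, 119]), ([491, 300, 90], [130, 123, 119])]
216 [([482, 297, 94], [132, 125, 121]), ([487, 296, 94], [132, 126, 122]), ([491, 295, 93], [131, 124, 120])]
224 [([482, 296, 104], [137, 139, 141]), ([487, 293, 99], [82, 81, 82]), ([491, 295, 103], [138, 140, 141])]
232 [([482, 295, 114], [138, 140, 141]), ([487, 294, 112], [79, 78, 79]), ([490, 295, 1
[... 493 characters left out ...]
, ([487, 294, 151], [67, 47, 42]), ([491, 322, 195], [46, 41, 38])]
280 [([487, 321, 197], [54, 89, 108]), ([487, 294, 158], [69, 66, 71]), ([491, 322, 199], [43, 44, 48])]
288 [([487, 321, 200], [58, 103, 123]), ([489, 316, 194], [69, 70, 76]), ([491, 322, 202], [46, 52, 58])]
296 [([487, 320, 201], [61, 106, 127]), ([489, 316, 197], [80, 80, 85]), ([491, 322, 205], [48, 56, 61])]
60 13 [479. 278.  60.] [492. 303.  65.]
65 11 [479. 278.  65.] [489. 304.  70.]
70 12 [479. 277.  70.] [492. 303.  75.]
75 8 [480. 295.  77.] [491. 304.  79.]
80 7 [480. 292.  80.] [491. 303.  84.]
85 7 [481. 295.  86.] [488. 304.  90.]
90 26 [481. 294.  90.] [492. 303.  94.]
95 3 [484. 296.  97.] [491. 297. 100.]
```

```bash
python3 - <<'E'
from h import *
s=read_state()
T0=camera_model("wrist")["world_from_camera"]
M=R.from_euler("xyz",s["eef_rot"]).as_matrix()
z=np.load("pics/w1.npz");im,d=z["im"],z["d"]; W=cloud("wrist",d)  # in present camera pose
Tl=(W-s["tcp_pos"])@M  # tool frame
for v in range(216,300,6): print(v,[(np.round(Tl[v,u]*1000).astype(int).tolist(),im[v,u].tolist()) for u in(190,198,204,208,310,316,325)])
E
```

```text
216 [([-115, -116, 268], [225, 140, 91]), ([-115, -102, 267], [226, 141, 93]), ([-114, -92, 267], [225, 140, 91]), ([-114, -85, 267], [226, 141, 92]), ([-115, 90, 267], [225, 140, 92]), ([-114, 100, 266], [226, 141, 93]), ([-115, 115, 267], [225, 140, 91])]
222 [([-9223372036854775808, -9223372036854775808, -9223372036854775808], [221, 142, 101]), ([9, -36, -35], [172, 158, 156]), ([8, -32, -33], [159, 159, 160]), ([-127, -86, 269], [179, 113, 85]), ([8, 32, -33], [154, 142, 142]), ([8, 36, -34], [163, 159, 160]), ([-126, 116, 269], [218, 144, 107])]
228 [([8, -39, -42], [157, 160, 161]), ([9, -34, -43], [158, 160, 162]), ([7, -31, -39], [124, 127, 127]), ([5, -30, -35], [92, 56, 45]), ([7, 31, -40], [61, 60, 61]), ([8, 34, -43], [158, 160, 162]), ([8, 39, -41], [158, 160, 162])]
234 [([8, -37, -50], [158, 160, 162]), ([8, -33, -50], [158, 160, 161]), ([6, -30, -46], [53, 50, 50]), ([1, -30, -36], [71, 47, 42]), ([6, 30, -45], [41, 37, 38]), ([8, 32, -50], [152, 154, 156]), ([8, 38, -49], [158, 160, 162])]
240 [([8, -36, -57], [159, 161, 163]), ([9, -31, -58], [146, 148, 150]), ([4, 
[... 1677 characters left out ...]
31, 137]), ([-242, 95, 263], [71, 66, 67]), ([-242, 106, 263], [69, 64, 64]), ([1, 30, -84], [42, 36, 38])]
288 [([29, -19, -126], [66, 60, 58]), ([30, -16, -127], [174, 110, 82]), ([29, -15, -126], [178, 113, 83]), ([29, -14, -126], [178, 113, 83]), ([-9223372036854775808, -9223372036854775808, -9223372036854775808], [78, 71, 70]), ([30, 17, -127], [78, 71, 70]), ([30, 19, -127], [65, 59, 57])]
294 [([31, -18, -131], [96, 87, 85]), ([30, -16, -130], [96, 88, 86]), ([30, -14, -129], [96, 88, 86]), ([31, -13, -131], [96, 88, 86]), ([29, 15, -129], [116, 106, 104]), ([30, 16, -130], [117, 108, 106]), ([30, 18, -131], [116, 106, 105])]<stdin>:7: RuntimeWarning: invalid value encountered in cast
```

In both cameras the fingertips sit about 33 mm above where the reported TCP says: the pads span −35 to −70 mm in the tool frame. Sideways they agree. From here I'll use true tip z = tcp z + 33 mm. I'll open, go 33 mm lower and close.

Request:
send_rows([
  [0,0,0,0,0,0],
  [0,0,0,0,0,0],
  [0,0,0,0,0,0],
  [0,0,0,0,0,0],
  [0,0,0,0,0,0],
  [0,0,0,0,0,0],
  [0,0,0.4,0,0,0],
  [0,0,0.4,0,0,0],
  [0,0,0.4,0,0,0],
  [0,0,0.4,0,0,0],
  [0,0,0,0,0,0],
], hand=50)

```text
time: 7.27
tcp_pos: [0.4827, 0.2862, 0.0321]
eef_rot: [-3.138, 0.002, 1.464]
force: [-0.3, -0.1, -1.1]
finger_gap: 0.05
finger_force: 0.0
```

Request:
send_rows([
  [0,0,0,0,0,0],
  [0,0,0,0,0,0],
  [0,0,0,0,0,0],
  [0,0,0,0,0,0],
  [0,0,0,0,0,0],
  [0,0,0,0,0,0],
  [0,0,0,0,0,0],
  [0,0,0,0,0,0],
], hand=0, force=20)

```text
time: 7.93
tcp_pos: [0.4847, 0.2872, 0.0353]
eef_rot: [3.141, -0.0, 1.464]
force: [-0.6, -0.6, 2.0]
finger_gap: 0.0119
finger_force: 20.0
```

Tab gripped at 11.9 mm. Now the jaw.

Request:
send_rows([
  [0,-0.15,0,0,0,0],
  [0,-0.15,0,0,0,0],
  [0,-0.15,0,0,0,0],
  [0,-0.15,0,0,0,0],
  [0,-0.15,0,0,0,0],
  [0,-0.15,0,0,0,0],
  [0,-0.1,0,0,0,0],
  [0,0,0,0,0,0],
  [0,0,0,0,0,0],
  [0,0,0,0,0,0],
])

```text
time: 8.77
tcp_pos: [0.4659, 0.2893, 0.0354]
eef_rot: [3.139, -0.001, 1.464]
force: [7.6, 1.2, -3.0]
finger_gap: 0.0118
finger_force: 20.0
```

Request:
send_rows([
  [0,-0.05,0,0,0,0],
  [0,-0.05,0,0,0,0],
  [0,0,0,0,0,0],
  [0,0,0,0,0,0],
])

```text
time: 9.1
tcp_pos: [0.466, 0.2894, 0.0354]
eef_rot: [3.135, -0.002, 1.463]
force: [17.6, 0.8, -11.1]
finger_gap: 0.0118
finger_force: 20.0
```

Request:
send_rows([
  [0,-0.05,0,0,0,0],
  [0,0,0,0,0,0],
  [0,0,0,0,0,0],
])

```text
time: 9.35
tcp_pos: [0.4661, 0.2894, 0.0354]
eef_rot: [3.133, -0.002, 1.463]
force: [23.4, 1.8, -15.5]
finger_gap: 0.0121
finger_force: 20.0
```

Request:
send_rows([
  [0,0.1,0,0,0,0],
  [0,0,0,0,0,0],
])

```text
time: 9.52
tcp_pos: [0.466, 0.2894, 0.0354]
eef_rot: [3.138, -0.001, 1.463]
force: [12.1, 0.9, -6.8]
finger_gap: 0.0117
finger_force: 20.0
```

Request:
send_rows([
  [0,0,0,0,0,0],
  [0,0,0,0,0,0],
  [0,0,0,0,0,0],
  [0,0,0,0,0,0],
  [0,0,0,0,0,0],
  [0,0,-0.7,0,0,0],
  [0,0,-0.9,0,0,0],
  [0,0,-0.9,0,0,0],
  [0,0,-0.9,0,0,0],
  [0,0,-0.9,0,0,0],
  [0,0,-0.9,0,0,0],
  [0,0,-0.9,0,0,0],
  [0,0,-0.9,0,0,0],
  [0,0,-0.9,0,0,0],
  [0,0,-0.9,0,0,0],
  [0,0,-0.9,0,0,0],
  [0,0,0,0,0,0],
], hand=50)

```text
time: 10.93
tcp_pos: [0.4653, 0.2903, 0.2335]
eef_rot: [3.136, -0.003, 1.464]
force: [0.7, 0.8, 1.0]
finger_gap: 0.0501
finger_force: 0.0
```

```bash
cat >> h.py <<'E'
def box(W,n,m):
    p=W[m][:,:2].astype(np.float32)
    if len(p)>5: (cx,cy),s,a=cv2.minAreaRect(p*1000); print(n,len(p),round(cx,1),round(cy,1),np.round(s,1),round(a,1),np.round(np.percentile(W[m][:,2],[5,50,95]),4))
E
python3 - <<'E'
from h import *
s=read_state();print(s["time"],s["tcp_pos"],s["force"])
c="wrist";im,d=grab_frame(c); np.savez("pics/w3.npz",im=im,d=d)
for t in("vise","jaw_handle","plate"): print(t,[(np.round(r["centre"],4).tolist(),round(r["conf"],2)) for r in landmark_of(c,t)[:3]])
W=cloud(c,d);Z=W[...,2]
near=lambda x,y,r:np.hypot(W[...,0]-x,W[...,1]-y)<r
box(W,"tab",near(.466,.289,.04)&(Z>.086)&(Z<.1))
a=np.radians(-6.2);X=(W[...,0]-.5275)*np.cos(a)+(W[...,1]-.283)*np.sin(a);Y=-(W[...,0]-.5275)*np.sin(a)+(W[...,1]-.283)*np.cos(a)
# profile along vise x at y=+-28 (ends of plate) and along y at x=0
m=(Z>.042)&(Z<.05)&(abs(Y)>25.8e-3)&(abs(Y)<.04)&(abs(X)<.04)
print("plate ends X",np.round(np.percentile(X[m],[1,50,99])*1000,1),"Y",np.round(np.percentile(Y[m],[1,50,99])*1000,1))
m=(Z>.042)&(Z<.05)&(abs(X)<.01)&(abs(Y)<.045); print("Y",np.round(np.percentile(Y[m],[1,99])*1000,1))
cv2.imwrite("pics/w3.png",cv2.resize(im[90:230,180:380],(800,560)))
E
```

```text
10.9333 [0.4652778  0.29028631 0.23351303] [0.6894928  0.75594757 0.99266435]
vise [([0.5251, 0.2837, -0.0075], 0.84)]
jaw_handle [([0.4655, 0.2903, 0.0903], 0.85)]
plate [([0.53, 0.2845, 0.0299], 0.81)]
tab 203 462.5 287.0 [28.5 10.8] 84.1 [0.0864 0.0876 0.0888]
plate ends X [-39.   27.3  39.4] Y [-31.2 -27.3   8.7]
Y [-32.   27.9]
```

View pics/w3.png

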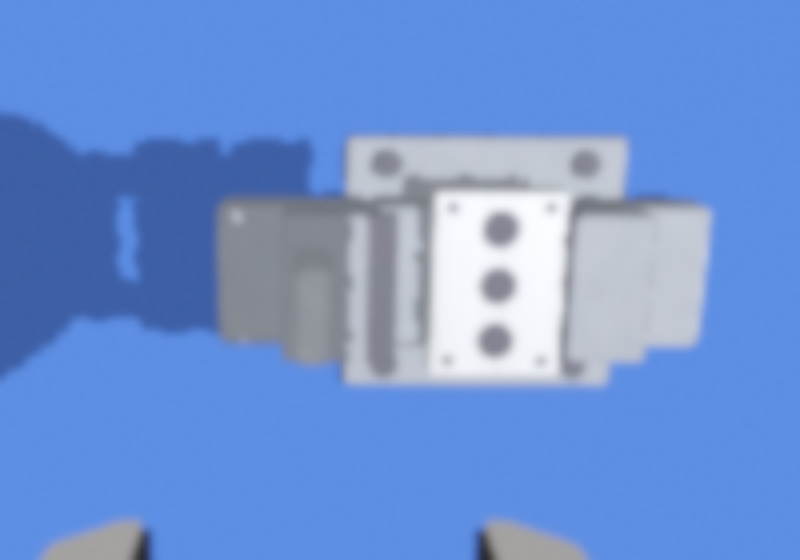

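The picture shows the jaw open, with a clear gap left of the plate at crop (425,280), and the plate free at crop (500,285). Force rose to 23 N without further travel, so the jaw is at its stop. That frame was taken while the arm was still moving, so I'll measure the plate again at rest.

```bash
cat >> h.py <<'E'
def bright(c,im,W,x,y,zt,thr,r=.05):
    Z=W[...,2]; m=(np.hypot(W[...,0]-x,W[...,1]-y)<r)&(im.min(2)>thr)&(abs(Z-zt)<.008)
    m=m.astype(np.uint8); n,l,st,_=cv2.connectedComponentsWithStats(m)
    k=1+np.argmax(st[1:,4]); m=cv2.morphologyEx((l==k).astype(np.uint8),cv2.MORPH_CLOSE,np.ones((9,9)))>0
    k_,d_,T=K(c); v,u=np.nonzero(m); n_=cv2.undistortPoints(np.stack([u,v],-1).reshape(-1,1,2).astype(float),k_,d_).reshape(-1,2)
    ray=np.c_[n_[:,0],-n_[:,1],-np.ones(len(n_))]@T[:3,:3].T; P=T[:3,3]+ray*((zt-T[2,3])/ray[:,2])[:,None]
    (cx,cy),s,a=cv2.minAreaRect((P[:,:2]*1000).astype(np.float32)); print("bright",len(P),round(cx,1),round(cy,1),np.round(s,1),round(a,1),"z",np.round(np.nanmedian(Z[m]),4))
E
python3 - <<'E'
from h import *
c="wrist";s=read_state();im,d=grab_frame(c);W=cloud(c,d);print(s["tcp_pos"],read_state()["tcp_pos"])
s=read_state();im,d=grab_frame(c);W=cloud(c,d)
for t in(150,180,200,220): bright(c,im,W,.529,.283,.046,t)
Z=W[...,2]
box(W,"tab",(np.hypot(W[...,0]-.466,W[...,1]-.289)<.04)&(Z>.086)&(Z<.1))
go(.5285,.283,.15,174)
E
```

```text
[0.46302915 0.28905427 0.22760347] [0.46286675 0.28897916 0.2273397 ]
bright 2491 541.9 281.7 [64.1 75. ] 83.7 z 0.0471
bright 1640 527.4 282.7 [63.1 45.7] 83.4 z 0.0466
bright 1574 527.9 282.6 [63.  44.2] 83.6 z 0.0466
bright 1468 528.1 282.7 [60.2 42.3] 83.8 z 0.0467
tab 252 466.1 288.4 [30.6 10.6] 83.8 [0.0909 0.0934 0.0945]
shift total [0.06 3.3  3.86] rows 5 each [0.012 0.66  0.772]
turn total units -22.53
tilt [-0.13 -0.07] yaw 83.88
```

The tab moved about 18.5 mm by measurement and 20 mm is expected. I'll check the lip edge against the plate: it should be 12 mm from the plate's edge, at X = −34.

```bash
python3 - <<'E'
from h import *
c="wrist";im,d=grab_frame(c);W=cloud(c,d);Z=W[...,2]
a=np.radians(-6.2);X=(W[...,0]-.5277)*np.cos(a)+(W[...,1]-.2827)*np.sin(a);Y=-(W[...,0]-.5277)*np.sin(a)+(W[...,1]-.2827)*np.cos(a)
for lo,hi in((-.023,-.017),(.017,.023)):
    print([(x,int(np.nanmedian(Z[m])*1000),int(np.median(im[m]))) for x in range(-100,54,2) for m in[(Y>lo)&(Y<hi)&(abs(X*1000-x)<1)] if m.any()])
for nm in("w1","w3"):
    pass
E
```

```text
[(-100, 0, 95), (-98, 0, 108), (-94, 29, 124), (-92, 31, 134), (-90, 31, 137), (-88, 30, 137), (-86, 31, 137), (-84, 30, 136), (-82, 30, 137), (-80, 30, 137), (-78, 30, 137), (-76, 30, 136), (-74, 30, 133), (-72, 53, 131), (-70, 52, 133), (-68, 52, 135), (-54, 52, 133), (-52, 52, 134), (-50, 52, 149), (-48, 53, 181), (-46, 53, 189), (-44, 52, 170), (-42, 52, 144), (-40, 52, 130), (-38, 53, 131), (-36, 52, 136), (-34, 52, 152), (-32, 30, 179), (-30, 30, 195), (-28, 30, 199), (-26, 30, 193), (-24, 31, 161), (-22, 44, 183), (-20, 47, 227), (-18, 46, 241), (-16, 46, 242), (-14, 46, 244), (-12, 46, 245), (-10, 48, 245), (-8, 46, 243), (-6, 47, 220), (-4, 46, 170), (-2, 47, 137), (0, 46, 133), (2, 46, 134), (4, 47, 154), (6, 47, 200), (8, 47, 238), (10, 46, 246), (12, 46, 246), (14, 47, 247), (16, 47, 246), (18, 47, 246), (20, 46, 242), (22, 46, 212), (24, 50, 172), (26, 50, 192), (28, 51, 196), (30, 50, 196), (32, 50, 196), (34, 50, 196), (36, 51, 196), (38, 50, 197), (40, 50, 196), (42, 51, 196), (44, 50, 195), (46, 51, 195), (48, 50, 193), (50, 50, 183)]
[(-100, 366, 54), (-98, 366, 54)
[... 490 characters left out ...]
 (-38, 367, 71), (-36, 370, 107), (-34, 370, 104), (-32, 370, 105), (-30, 370, 113), (-28, 370, 113), (-26, 370, 118), (-24, 369, 111), (-22, 370, 112), (-20, 370, 121), (-18, 370, 118), (-16, 370, 117), (-14, 370, 123), (-12, 370, 123), (-10, 368, 129), (-8, 46, 249), (-6, 46, 229), (-4, 47, 169), (-2, 46, 139), (0, 47, 134), (2, 47, 135), (4, 46, 158), (6, 46, 206), (8, 46, 244), (10, 46, 252), (12, 47, 252), (14, 343, 148), (16, 46, 253), (18, 46, 252), (20, 46, 248), (22, 46, 219), (24, 49, 168), (26, 50, 191), (28, 50, 200), (30, 50, 198), (32, 50, 198), (34, 50, 201), (36, 51, 200), (38, 50, 200), (40, 51, 199), (42, 50, 199), (44, 50, 198), (46, 50, 200), (48, 50, 196), (50, 49, 201)]
```

The lip edge is at about −33.5 and the plate edge at −22.5, so the jaw is fully open. The plate is at (0.5277, 0.2827) with yaw −6.3°. Next: turn, then go above it.

Request:
send_rows([
  [0,0.15,0,0,0,-0.98],
  [0,0,0,0,0,-0.98],
  [0,0,0,0,0,-0.98],
  [0,0,0,0,0,-0.98],
  [0,0,0,0,0,-0.98],
  [0,0,0,0,0,-0.98],
  [0,0,0,0,0,-0.98],
  [0,0,0,0,0,-0.98],
  [0,0,0,0,0,-0.98],
  [0,0,0,0,0,-0.98],
  [0,0,0,0,0,-0.98],
  [0,0,0,0,0,-0.98],
  [0,0,0,0,0,-0.98],
  [0,0,0,0,0,-0.98],
  [0,0,0,0,0,-0.98],
  [0,0,0,0,0,-0.98],
  [0,0,0,0,0,-0.98],
  [0,0,0,0,0,-0.98],
], hand=84)

```text
time: 12.78
tcp_pos: [0.4662, 0.2888, 0.2281]
eef_rot: [-3.14, -0.001, 2.699]
force: [0.2, -0.2, -0.4]
finger_gap: 0.084
finger_force: 0.0
```

Request:
send_rows([
  [0,0,0,0,0,-0.98],
  [0,0,0,0,0,-0.98],
  [0,0,0,0,0,-0.98],
  [0,0,0,0,0,-0.98],
  [0,0,0,0,0,-0.98],
  [0,0,0,0,0,0],
  [0,0,0,0,0,0],
])

```text
time: 13.37
tcp_pos: [0.4663, 0.2888, 0.2283]
eef_rot: [-3.141, -0.001, 3.035]
force: [0.4, 0.2, 0.3]
finger_gap: 0.0841
finger_force: 0.0
```

```bash
python3 -c "
from h import *
go(.5277,.2827,.001,173.7)"
```

```text
shift total [-3.09  0.03 11.36] rows 13 each [-0.238  0.002  0.874]
turn total units 0.05
tilt [-0.06 -0.03] yaw 173.91
```

Request:
send_rows([
  [-0.77,0.01,0,0,0,0.05],
  [-0.77,0.01,0,0,0,0],
  [-0.77,0.01,0,0,0,0],
  [-0.78,0,0,0,0,0],
  [0,0,0.9,0,0,0],
  [0,0,0.9,0,0,0],
  [0,0,0.9,0,0,0],
  [0,0,0.9,0,0,0],
  [0,0,0.9,0,0,0],
  [0,0,0.9,0,0,0],
  [0,0,0.9,0,0,0],
  [0,0,0.9,0,0,0],
  [0,0,0.9,0,0,0],
  [0,0,0.6,0,0,0],
  [0,0,0,0,0,0],
  [0,0,0,0,0,0],
])

```text
time: 14.7
tcp_pos: [0.5275, 0.2827, 0.0544]
eef_rot: [-3.141, -0.002, 3.033]
force: [0.2, 0.1, -0.6]
finger_gap: 0.0842
finger_force: 0.0
```

Request:
send_rows([
  [0,0,0.5,0,0,0],
  [0,0,0.5,0,0,0],
  [0,0,0.5,0,0,0],
  [0,0,0.5,0,0,0],
  [0,0,0.6,0,0,0],
  [0,0,0,0,0,0],
  [0,0,0,0,0,0],
])

```text
time: 15.28
tcp_pos: [0.527, 0.2825, 0.0015]
eef_rot: [-3.14, -0.002, 3.034]
force: [-0.6, 0.6, 0.5]
finger_gap: 0.0845
finger_force: 0.0
```

Request:
send_rows([
  [0,0,0,0,0,0],
  [0,0,0,0,0,0],
  [0,0,0,0,0,0],
  [0,0,0,0,0,0],
  [0,0,0,0,0,0],
  [0,0,0,0,0,0],
], hand=50, force=30)

```text
time: 15.78
tcp_pos: [0.5286, 0.2832, 0.0037]
eef_rot: [3.141, 0.001, 3.034]
force: [-0.2, -0.0, 3.7]
finger_gap: 0.0615
finger_force: 30.0
```

Request:
send_rows([
  [0,0,-0.2,0,0,0],
  [0,0,-0.2,0,0,0],
  [0,0,-0.3,0,0,0],
  [0,0,-0.5,0,0,0],
  [0,0,-0.8,0,0,0],
  [0,0,-0.8,0,0,0],
  [0,0,-0.8,0,0,0],
  [0,0,-0.8,0,0,0],
  [0,0,-0.8,0,0,0],
  [0,0,-0.8,0,0,0],
  [0,0,0,0,0,0],
  [0,0,0,0,0,0],
])

```text
time: 16.78
tcp_pos: [0.5292, 0.2835, 0.1247]
eef_rot: [3.14, 0.003, 3.034]
force: [0.9, -0.2, -0.2]
finger_gap: 0.0617
finger_force: 30.0
```

```bash
python3 - <<'E'
from h import *
s=read_state();c="wrist";im,d=grab_frame(c);W=cloud(c,d)
M=R.from_euler("xyz",s["eef_rot"]).as_matrix();T=(W-s["tcp_pos"])@M*1000
m=(im.min(2)>150)&(abs(T[...,1])<31)&(abs(T[...,0])<60)&(T[...,2]<10)&(T[...,2]>-80)
print("plate in tool: ",m.sum(),np.round(np.percentile(T[m],[2,50,98],axis=0),1))
side,ds=grab_frame("side")
for cc in("side",): print([(np.round(r["centre"],4).tolist(),round(r["conf"],2)) for r in landmark_of(cc,"plate")[:3]])
cv2.imwrite("pics/w4.png",np.hstack([cv2.resize(im,(400,300)),cv2.resize(side[200:350,120:320],(400,300))]))
go(.536,.012,.15,166.5); print(s["force"])
E
```

```text
plate in tool:  5902 [[-19.4 -30.  -42.4]
 [  4.7  -0.5 -41.2]
 [ 23.1  28.4 -39.9]]
[([0.5276, 0.2843, 0.1503], 0.65)]
shift total [ -1.88 -13.41  -1.41] rows 15 each [-0.126 -0.894 -0.094]
turn total units 1.83
tilt [-0.11 -0.05] yaw 173.83
[ 0.93513742 -0.22212762 -0.16770919]
```

View pics/w4.png

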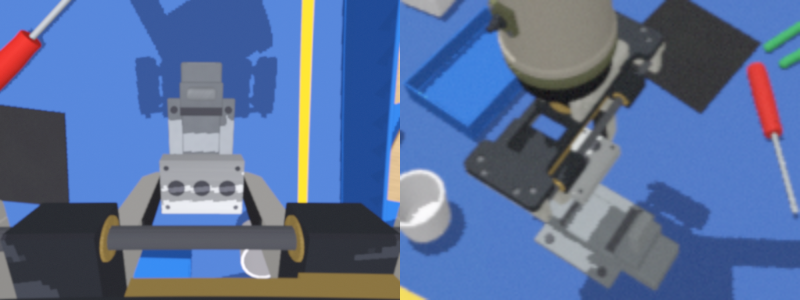

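The plate is held level and centred: bottom at tcp+25 mm, wrist pixel (200,185). On to the mat.

Request:
send_rows([
  [-0.13,-0.9,0,0,0,0],
  [-0.13,-0.9,0,0,0,0],
  [-0.13,-0.9,0,0,0,0],
  [-0.13,-0.9,0,0,0,0],
  [-0.13,-0.9,0,0,0,0],
  [-0.13,-0.9,0,0,0,0],
  [-0.13,-0.9,0,0,0,0],
  [-0.13,-0.9,0,0,0,0],
  [-0.13,-0.9,0,0,0,0],
  [-0.13,-0.9,0,0,0,0],
  [-0.13,-0.9,0,0,0,0],
  [-0.13,-0.9,0,0,0,0],
  [-0.13,-0.9,0,0,0,0],
  [-0.13,-0.9,0,0,0,0],
  [-0.13,-0.9,0,0,0,0.9],
  [0,0,0,0,0,0.9],
  [0,0,0,0,0,0],
  [0,0,0,0,0,0],
])

```text
time: 18.43
tcp_pos: [0.5372, 0.0104, 0.1219]
eef_rot: [-3.142, -0.002, 2.91]
force: [-0.8, -1.3, -0.8]
finger_gap: 0.0619
finger_force: 30.0
```

Request:
send_rows([
  [0,0,0.7,0,0,0],
  [0,0,0.8,0,0,0],
  [0,0,0.8,0,0,0],
  [0,0,0.8,0,0,0],
  [0,0,0.8,0,0,0],
  [0,0,0.8,0,0,0],
  [0,0,0.8,0,0,0],
  [0,0,0.6,0,0,0],
  [0,0,0.4,0,0,0],
  [0,0,0.2,0,0,0],
  [0,0,0,0,0,0],
  [0,0,0,0,0,0],
  [0,0,0,0,0,0],
])

```text
time: 19.52
tcp_pos: [0.5388, 0.0104, -0.0099]
eef_rot: [3.141, 0.002, 2.909]
force: [-0.5, -0.1, -0.3]
finger_gap: 0.0618
finger_force: 30.0
```

Now −9.9 mm, with contact expected near −23 mm. I'll go slowly.

Request:
send_rows([
  [0,0,0.2,0,0,0],
  [0,0,0.2,0,0,0],
  [0,0,0.1,0,0,0],
  [0,0,0,0,0,0],
  [0,0,0,0,0,0],
  [0,0,0,0,0,0],
])

```text
time: 20.02
tcp_pos: [0.538, 0.0104, -0.0209]
eef_rot: [-3.142, 0.0, 2.908]
force: [0.5, 0.3, -0.8]
finger_gap: 0.0616
finger_force: 30.0
```

Request:
send_rows([
  [0,0,0.05,0,0,0],
  [0,0,0.05,0,0,0],
  [0,0,0,0,0,0],
  [0,0,0,0,0,0],
  [0,0,0,0,0,0],
])

```text
time: 20.43
tcp_pos: [0.5379, 0.0104, -0.023]
eef_rot: [3.142, -0.0, 2.908]
force: [-0.3, -0.4, -1.3]
finger_gap: 0.0617
finger_force: 30.0
```

Request:
send_rows([
  [0,0,0.05,0,0,0],
  [0,0,0,0,0,0],
  [0,0,0,0,0,0],
])

```text
time: 20.68
tcp_pos: [0.5381, 0.0104, -0.0233]
eef_rot: [3.142, 0.0, 2.908]
force: [-3.2, 0.5, 5.2]
finger_gap: 0.0615
finger_force: 30.0
```

Request:
send_rows([
  [0,0,0.04,0,0,0],
  [0,0,0,0,0,0],
  [0,0,0,0,0,0],
])

```text
time: 20.93
tcp_pos: [0.5381, 0.0104, -0.0233]
eef_rot: [-3.142, 0.0, 2.908]
force: [-7.3, -0.2, 14.3]
finger_gap: 0.0612
finger_force: 30.0
```

Contact with the mat. Ease off, let go, rise and turn 90°.

Request:
send_rows([
  [0,0,-0.05,0,0,0],
  [0,0,0,0,0,0],
])

```text
time: 21.1
tcp_pos: [0.5384, 0.0104, -0.0233]
eef_rot: [3.141, 0.001, 2.908]
force: [-1.9, 0.3, 5.1]
finger_gap: 0.0616
finger_force: 30.0
```

Request:
send_rows([
  [0,0,0,0,0,0],
  [0,0,0,0,0,0],
  [0,0,0,0,0,0],
  [0,0,0,0,0,0],
  [0,0,-0.3,0,0,0],
  [0,0,-0.6,0,0,0],
  [0,0,-0.9,0,0,0],
  [0,0,-0.9,0,0,0],
  [0,0,-0.9,0,0,0],
  [0,0,-0.9,0,0,0],
  [0,0,-0.9,0,0,0],
  [0,0,-0.9,0,0,0],
  [0,0,-0.9,0,0,0],
  [0,0,-0.9,0,0,0],
  [0,0,-0.9,0,0,0],
], hand=84)

```text
time: 22.35
tcp_pos: [0.538, 0.0104, 0.1586]
eef_rot: [3.141, 0.001, 2.908]
force: [0.1, -0.2, 0.1]
finger_gap: 0.0839
finger_force: 0.0
```

Request:
send_rows([
  [0,0,0,0,0,0.98],
  [0,0,0,0,0,0.98],
  [0,0,0,0,0,0.98],
  [0,0,0,0,0,0.98],
  [0,0,0,0,0,0.98],
  [0,0,0,0,0,0.98],
  [0,0,0,0,0,0.98],
  [0,0,0,0,0,0.98],
  [0,0,0,0,0,0.98],
  [0,0,0,0,0,0.98],
  [0,0,0,0,0,0.98],
  [0,0,0,0,0,0.98],
  [0,0,0,0,0,0.98],
  [0,0,0,0,0,0.98],
  [0,0,0,0,0,0.98],
  [0,0,0,0,0,0.98],
  [0,0,0,0,0,0.98],
  [0,0,0,0,0,0.98],
  [0,0,0,0,0,0.98],
  [0,0,0,0,0,0.98],
])

```text
time: 24.02
tcp_pos: [0.5381, 0.0104, 0.1577]
eef_rot: [3.14, 0.0, 1.537]
force: [-0.1, 0.5, -0.0]
finger_gap: 0.0839
finger_force: 0.0
```

Request:
send_rows([
  [0,0,0,0,0,0.98],
  [0,0,0,0,0,0.98],
  [0,0,0,0,0,0.98],
  [0,0,0,0,0,0],
  [0,0,0,0,0,0],
  [0,0,0,0,0,0],
])

```text
time: 24.52
tcp_pos: [0.5381, 0.0104, 0.1569]
eef_rot: [3.141, -0.0, 1.337]
force: [-0.5, -0.1, -0.1]
finger_gap: 0.0843
finger_force: 0.0
```

```bash
python3 - <<'E'
from h import *
c="wrist";s=read_state();im,d=grab_frame(c);W=cloud(c,d)
for t in(120,150,180): bright(c,im,W,.538,.0104,.019,t)
print([(np.round(r["centre"],4).tolist(),round(r["conf"],2)) for r in landmark_of(c,"plate")[:3]])
go(.538,.0104,-.018,77)
E
```

```text
bright 1933 537.1 9.9 [61.9 43.3] 77.1 z 0.0194
bright 1858 537.7 10.4 [60.2 42.7] 76.6 z 0.0194
bright 861 539.0 13.4 [51.5 38.6] 76.6 z 0.0195
[([0.5381, 0.0106, 0.0029], 0.55)]
shift total [ 0.   -0.    8.73] rows 10 each [ 0.    -0.     0.873]
turn total units -0.11
tilt [ 0.02 -0.  ] yaw 76.56
```

The plate lies flat on the mat (top 19.4 mm, 62×43 mm) at (0.5375, 0.0102), already square to the fingers. I'll grip its long sides.

Request:
send_rows([
  [0,-0.03,0.8,0,0,0],
  [0,0,0.9,0,0,0],
  [0,0,0.9,0,0,0],
  [0,0,0.9,0,0,0],
  [0,0,0.9,0,0,0],
  [0,0,0.9,0,0,0],
  [0,0,0.9,0,0,0],
  [0,0,0.9,0,0,0],
  [0,0,0.8,0,0,0],
  [0,0,0.6,0,0,0],
  [0,0,0.4,0,0,0],
  [0,0,0.2,0,0,0],
  [0,0,0,0,0,0],
  [0,0,0,0,0,0],
  [0,0,0,0,0,0],
], hand=70)

```text
time: 25.87
tcp_pos: [0.5383, 0.0105, -0.0247]
eef_rot: [3.14, -0.0, 1.335]
force: [0.2, 0.3, 0.2]
finger_gap: 0.0698
finger_force: 0.0
```

Request:
send_rows([
  [0,0,0,0,0,0],
  [0,0,0,0,0,0],
  [0,0,0,0,0,0],
  [0,0,0,0,0,0],
  [0,0,0,0,0,0],
  [0,0,0,0,0,0],
  [0,0,0,0,0,0],
], hand=32, force=25)

```text
time: 26.45
tcp_pos: [0.5375, 0.0105, -0.0256]
eef_rot: [3.141, 0.0, 1.335]
force: [-0.7, -0.8, 2.0]
finger_gap: 0.0438
finger_force: 25.0
```

Request:
send_rows([
  [0,0,-0.2,0,0,0],
  [0,0,-0.3,0,0,0],
  [0,0,-0.5,0,0,0],
  [0,0,-0.8,0,0,0],
  [0,0,-0.8,0,0,0],
  [0,0,-0.8,0,0,0],
  [0,0,-0.8,0,0,0],
  [0,0,-0.8,0,0,0],
  [0,0,-0.8,0,0,0],
  [0,0,-0.8,0,0,0],
  [0,0,-0.8,0,0,0],
  [0,0,-0.8,0,0,0],
  [0,0,-0.4,0,0,0],
  [0,0,0,0,0,0],
])

```text
time: 27.62
tcp_pos: [0.5391, 0.0104, 0.1495]
eef_rot: [3.137, -0.001, 1.335]
force: [0.4, -0.2, -0.9]
finger_gap: 0.0442
finger_force: 25.0
```

```bash
python3 -c "
from h import *
go(.564,-.15,.17,69.5)"
```

```text
shift total [-7.51  3.09 -1.02] rows 9 each [-0.834  0.344 -0.113]
turn total units 1.74
tilt [ 0.28 -0.02] yaw 76.47
```

```bash
python3 -c "
from h import *
go(.557,-.285,.25,69.5)"
```

```text
shift total [-14.15   4.35  -5.02] rows 16 each [-0.884  0.272 -0.314]
turn total units 1.74
tilt [ 0.28 -0.02] yaw 76.47
```

Request:
send_rows([
  [-0.6,0.2,-0.31,0,0,0],
  [-0.9,0.28,-0.31,0,0,0],
  [-0.9,0.28,-0.31,0,0,0],
  [-0.9,0.28,-0.31,0,0,0],
  [-0.9,0.28,-0.31,0,0,0],
  [-0.9,0.28,-0.31,0,0,0],
  [-0.9,0.28,-0.31,0,0,0],
  [-0.9,0.28,-0.31,0,0,0],
  [-0.9,0.28,-0.31,0,0,0],
  [-0.9,0.28,-0.31,0,0,0],
  [-0.9,0.28,-0.31,0,0,0],
  [-0.9,0.28,-0.31,0,0,0],
  [-0.9,0.28,-0.31,0,0,0],
  [-0.9,0.28,-0.31,0,0,0],
  [-0.9,0.28,-0.31,0,0,0],
  [-0.7,0.2,-0.31,0,0,0.85],
  [-0.3,0,0,0,0,0.85],
  [0,0,0,0,0,0],
  [0,0,0,0,0,0],
  [0,0,0,0,0,0],
])

```text
time: 29.28
tcp_pos: [0.554, -0.2854, 0.2444]
eef_rot: [-3.14, -0.001, 1.218]
force: [0.2, 0.1, -0.9]
finger_gap: 0.0437
finger_force: 25.0
```

```bash
python3 - <<'E'
from h import *
c="wrist";s=read_state();im,d=grab_frame(c);W=cloud(c,d);np.savez("pics/w5.npz",im=im,d=d,p=s["tcp_pos"],e=s["eef_rot"])
print(s["tcp_pos"],s["eef_rot"],read_state()["tcp_pos"])
print([(np.round(r["centre"],4).tolist(),round(r["conf"],2)) for r in landmark_of(c,"nest")[:3]],[(np.round(r["centre"],4).tolist(),round(r["conf"],2)) for r in landmark_of(c,"pile_high")[:4]])
for t in(120,150,180,200): bright(c,im,W,.564,-.262,.038,t)
Z=W[...,2];n=np.hypot(W[...,0]-.564,W[...,1]+.262)<.07
box(W,"walls",n&(abs(Z-.067)<.006))
M=R.from_euler("xyz",s["eef_rot"]).as_matrix();T=(W-s["tcp_pos"])@M*1000
m=(im.min(2)>130)&(abs(T[...,1])<21)&(abs(T[...,0])<60)&(T[...,2]<-30)&(T[...,2]>-60)
print("held in tool",m.sum(),np.round(np.percentile(T[m],[1,50,99],axis=0),1))
cv2.imwrite("pics/w5.png",im)
E
```

```text
[ 0.55404777 -0.28537189  0.24440936] [-3.13987715e+00 -5.09302897e-04  1.21791134e+00] [ 0.55422519 -0.28516786  0.24465406]
[] [([0.5857, -0.3939, -0.0005], 0.72), ([0.4385, -0.2622, 0.002], 0.64)]
bright 1473 565.8 -261.9 [63.3 42.8] 70.8 z 0.0387
bright 1424 565.8 -261.9 [63.3 42.7] 70.8 z 0.0387
bright 1075 565.7 -262.4 [62.2 42.6] 70.8 z 0.0387
bright 1019 566.1 -262.5 [62.2 41.8] 70.8 z 0.0387
walls 375 565.2 -262.2 [81.5 43.5] 69.8 [0.0619 0.0684 0.0698]
held in tool 6196 [[-28.6 -20.5 -46.6]
 [  6.4  -1.  -45.2]
 [ 30.7  20.6 -32.9]]
```

View pics/w5.png

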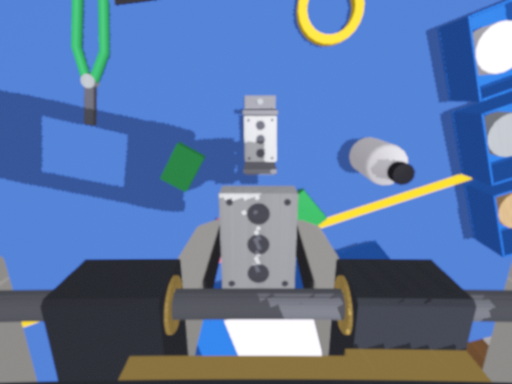

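The wrist view shows the held plate at (258,240), the pile in the nest at (260,138) between its walls, and green decoys at (182,167) and (308,208), well clear. Now I'll refine the offset with the three bored holes on both plates.

```bash
python3 - <<'E'
from h import *
c="wrist";s=read_state();im,d=grab_frame(c);W=cloud(c,d)
k_,d_,T=K(c);M=R.from_euler("xyz",s["eef_rot"]).as_matrix()
def pl(uv,z):
    n=cv2.undistortPoints(np.array(uv,float).reshape(-1,1,2),k_,d_).reshape(-1,2)
    r=np.c_[n[:,0],-n[:,1],-np.ones(len(n))]@T[:3,:3].T; return T[:3,3]+r*((z-T[2,3])/r[:,2])[:,None]
g=im.min(2)
def holes(ctr,z,name,win):
    g0=cv2.resize(g,None,fx=4,fy=4,interpolation=cv2.INTER_CUBIC)
    u0,v0=proj(c,ctr)[0]; res=[]
    # local threshold: holes dark within the bright plate
    x0,x1,y0,y1=[int(4*q) for q in(u0-win[0],u0+win[0],v0-win[1],v0+win[1])]
    sub=g0[y0:y1,x0:x1]; t,b=cv2.threshold(sub,0,255,cv2.THRESH_BINARY_INV+cv2.THRESH_OTSU)
    n,l,st,ce=cv2.connectedComponentsWithStats(b)
    for i in range(1,n):
        if st[i,4]>100 and st[i,0]>0 and st[i,1]>0 and st[i,0]+st[i,2]<sub.shape[1] and st[i,1]+st[i,3]<sub.shape[0]:
            uv=((ce[i]+[x0,y0])+.5)/4-.5; p=pl([uv],z)[0]; t_=(p-s["tcp_pos"])@M*1000
            print(name,st[i,4],np.round(uv,1),np.round(p*1000,1),"tool",np.round(t_,1))
tp=s["tcp_pos"]; print(tp,s["eef_rot"],s["dq"].max())
holes([.5657,-.2622,.038],.0383,"pile",(13,28))
holes(tp+[0,0,.045],tp[2]+.0452,"held",(30,44))
E
```

```text
[ 0.55448949 -0.28503599  0.24504929] [-3.14092149e+00 -2.46201105e-04  1.21781256e+00] 0.004956829818143509
pile 924 [259.5 125.2] [ 572.4 -244.9   38.3] tool [ 43.8   3.  206.8]
held 5972 [258.1 213.5] [ 561.6 -268.   290.2] tool [ 18.5   0.7 -45.2]
held 5364 [257.9 244.1] [ 554.9 -285.8  290.2] tool [ -0.5   0.6 -45.2]
held 4982 [257.9 273.1] [ 548.3 -303.8  290.2] tool [-19.7   0.6 -45.2]
held 433 [231.2 283.2] [ 530.8 -304.7  290.2] tool [-26.6 -15.5 -45.2]
```

```bash
python3 - <<'E'
from h import *
c="wrist";s=read_state();im,d=grab_frame(c);k_,d_,T=K(c);M=R.from_euler("xyz",s["eef_rot"]).as_matrix()
g=cv2.resize(im.min(2),None,fx=6,fy=6,interpolation=cv2.INTER_CUBIC)
x0,x1,y0,y1=240,282,105,172
sub=g[y0*6:y1*6,x0*6:x1*6]
for t in(110,130,150,170):
    n,l,st,ce=cv2.connectedComponentsWithStats((sub<t).astype(np.uint8))
    for i in range(1,n):
        if 300<st[i,4]<4000:
            uv=(ce[i]+.5)/6-.5+[x0,y0]
            q=cv2.undistortPoints(uv.reshape(1,1,2),k_,d_).ravel(); r=T[:3,:3]@[q[0],-q[1],-1]; p=T[:3,3]+r*((.0383-T[2,3])/r[2])
            print(t,st[i,4],np.round(uv,1),np.round(p[:2]*1000,1),"tool",np.round((p-s["tcp_pos"])@M*1000,1)[:2])
E
```

```text
110 548 [259.5 141.4] [ 564.8 -265.6] tool [21.8  2.9]
110 1471 [259.4 152.9] [ 559.1 -280.6] tool [5.7 2.8]
130 855 [259.4 125.2] [ 572.3 -245. ] tool [43.7  2.9]
130 1335 [259.4 140.3] [ 565.3 -264.2] tool [23.2  2.9]
130 1989 [259.2 152.9] [ 559.  -280.5] tool [5.8 2.6]
150 1364 [259.4 125.1] [ 572.3 -244.9] tool [43.8  2.8]
150 1912 [259.4 140.4] [ 565.2 -264.2] tool [23.2  2.8]
150 2709 [259.1 152.9] [ 558.7 -280.4] tool [5.8 2.4]
170 1771 [259.4 125.1] [ 572.3 -244.9] tool [43.8  2.8]
```

Offset to go: tool x +25.3 mm, tool y +2.2 mm, with yaw already matched at 69.8°. Contact is expected at tcp z ≈ 9 mm.

Request:
send_rows([
  [0.6,0.05,0.4,0,0,0],
  [0.66,0.06,0.8,0,0,0],
  [0,0,0.8,0,0,0],
  [0,0,0.8,0,0,0],
  [0,0,0.8,0,0,0],
  [0,0,0.8,0,0,0],
  [0,0,0.8,0,0,0],
  [0,0,0.8,0,0,0],
  [0,0,0.8,0,0,0],
  [0,0,0.6,0,0,0],
  [0,0,0.4,0,0,0],
  [0,0,0,0,0,0],
  [0,0,0,0,0,0],
  [0,0,0,0,0,0],
  [0,0,0,0,0,0],
])

```text
time: 30.78
tcp_pos: [0.5663, -0.2633, 0.0909]
eef_rot: [3.139, 0.0, 1.216]
force: [0.1, -0.5, -0.1]
finger_gap: 0.0439
finger_force: 25.0
```

```bash
python3 - <<'E'
from h import *
s=read_state();print(s["tcp_pos"],s["eef_rot"],s["force"]);M=R.from_euler("xyz",s["eef_rot"]).as_matrix()
for c in("wrist","top","side"):
    im,d=grab_frame(c);W=cloud(c,d)
    if c=="wrist": cv2.imwrite("pics/w6.png",cv2.resize(im[100:292,128:384],(800,600)))
    T=(W-s["tcp_pos"])@M*1000;Z=W[...,2]
    n=(abs(T[...,0])<50)&(abs(T[...,1])<30)
    for nm,m in(("wall",n&(abs(Z-.068)<.005)&(abs(T[...,0])>32)),("held top",n&(abs(T[...,2]+45)<4)&(abs(T[...,1])<24)&(abs(T[...,0])<40))):
        if m.sum()>4: print(c,nm,m.sum(),np.round(np.percentile(T[m],[2,98],axis=0),1).tolist())
E
```

```text
[ 0.56625819 -0.26330397  0.09087956] [3.13938499e+00 3.49088309e-04 1.21600557e+00] [ 0.09242964 -0.4713346  -0.07696146]
wrist wall 509 [[34.5, -22.4, 21.1], [40.4, 18.9, 26.1]]
wrist held top 7410 [[-28.2, -21.1, -46.4], [30.1, 21.6, -43.5]]
side wall 55 [[-38.5, -23.9, 22.1], [44.3, 16.3, 27.5]]
side held top 176 [[-26.2, -21.7, -46.7], [33.3, 22.7, -41.4]]
```

View pics/w6.png

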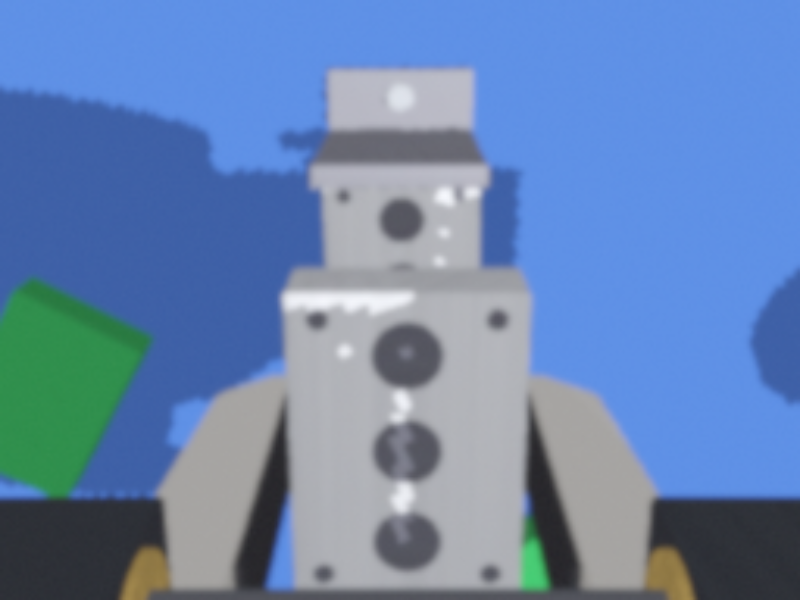

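The wrist crop shows the held plate about 1.5 mm to the right of the pile: holes at x 407 against 401. The wall spacing is right. I'll re-measure at rest.

```bash
python3 - <<'E'
from h import *
c="wrist";s=read_state();im,d=grab_frame(c);W=cloud(c,d);k_,d_,T=K(c);M=R.from_euler("xyz",s["eef_rot"]).as_matrix()
print(s["tcp_pos"],s["eef_rot"],abs(s["dq"]).max())
g=im.min(2); 
def edges(rows,lo,hi,z,name):
    out=[]
    for v in rows:
        r=g[v].astype(float); gr=np.abs(np.gradient(cv2.GaussianBlur(r[None],(3,1),0)[0]))
    return
P=(W-s["tcp_pos"])@M*1000;Z=W[...,2]
for nm,m in(("pile top",(abs(Z-.038)<.004)&(abs(P[...,0])<36)&(abs(P[...,1])<30)),("wall",(abs(Z-.068)<.004)&(abs(P[...,1])<30)&(P[...,0]>33)&(P[...,0]<45)),("held",(abs(P[...,2]+45.5)<3)&(abs(P[...,1])<24)&(abs(P[...,0])<40))):
    lo=[];hi=[]
    for v in range(384):
        q=P[v][m[v]]
        if len(q)>10: lo.append(q[:,1].min());hi.append(q[:,1].max())
    if lo: print(nm,len(lo),"y lo/hi median",np.round([np.median(lo),np.median(hi)],1),"centre",round((np.median(lo)+np.median(hi))/2,2),"x",np.round(np.percentile(P[m][:,0],[.5,99.5]),1))
E
```

```text
[ 0.56590997 -0.2631968   0.09039362] [3.14011095e+00 2.47160718e-04 1.21593903e+00] 0.004895379883545333
pile top 25 y lo/hi median [-22.6  20.7] centre -0.96 x [ 5.8 27.8]
wall 9 y lo/hi median [-23.1  20.2] centre -1.42 x [34.6 40.5]
held 96 y lo/hi median [-21.6  22. ] centre 0.21 x [-29.3  30.4]
```

Request:
send_rows([
  [0.02,-0.065,0,0,0,0],
  [0,0,0.4,0,0,0],
  [0,0,0.5,0,0,0],
  [0,0,0.5,0,0,0],
  [0,0,0.5,0,0,0],
  [0,0,0.5,0,0,0],
  [0,0,0.4,0,0,0],
  [0,0,0.3,0,0,0],
  [0,0,0.2,0,0,0],
  [0,0,0.1,0,0,0],
  [0,0,0,0,0,0],
  [0,0,0,0,0,0],
  [0,0,0,0,0,0],
  [0,0,0,0,0,0],
  [0,0,0,0,0,0],
  [0,0,0,0,0,0],
])

```text
time: 32.32
tcp_pos: [0.5645, -0.2622, 0.0218]
eef_rot: [3.141, 0.0, 1.216]
force: [0.4, -0.4, -1.4]
finger_gap: 0.0438
finger_force: 25.0
```

```bash
python3 - <<'E'
from h import *
c="wrist";s=read_state();im,d=grab_frame(c);W=cloud(c,d);M=R.from_euler("xyz",s["eef_rot"]).as_matrix()
print(s["tcp_pos"],s["eef_rot"],s["force"])
P=(W-s["tcp_pos"])@M*1000;Z=W[...,2]
for nm,m in(("wall",(abs(Z-.068)<.004)&(abs(P[...,1])<30)&(P[...,0]>32)&(P[...,0]<46)&(abs(P[...,2]+45.5)>4)),("held",(abs(P[...,2]+45.5)<3)&(abs(P[...,1])<24)&(abs(P[...,0])<40))):
    lo=[];hi=[]
    for v in range(384):
        q=P[v][m[v]]
        if len(q)>10: lo.append(q[:,1].min());hi.append(q[:,1].max())
    if lo: print(nm,len(lo),"y",np.round([np.median(lo),np.median(hi)],1),"centre",round((np.median(lo)+np.median(hi))/2,2),"x",np.round(np.percentile(P[m][:,0],[.5,99.5]),1))
E
```

```text
[ 0.56453733 -0.26215202  0.02180892] [3.14099250e+00 1.34371881e-04 1.21606945e+00] [ 0.43458444 -0.35443957 -1.40291505]
held 108 y [-21.5  22. ] centre 0.26 x [-29.3  39.9]
```

Request:
send_rows([
  [0,0.01,0.15,0,0,0],
  [0,0,0.15,0,0,0],
  [0,0,0.12,0,0,0],
  [0,0,0.1,0,0,0],
  [0,0,0,0,0,0],
  [0,0,0,0,0,0],
  [0,0,0,0,0,0],
  [0,0,0,0,0,0],
])

```text
time: 33.03
tcp_pos: [0.5646, -0.2622, 0.0112]
eef_rot: [3.141, 0.0, 1.216]
force: [0.1, -0.2, -0.9]
finger_gap: 0.0433
finger_force: 25.0
```

Request:
send_rows([
  [0,0,0.05,0,0,0],
  [0,0,0.03,0,0,0],
  [0,0,0,0,0,0],
  [0,0,0,0,0,0],
])

```text
time: 33.37
tcp_pos: [0.5645, -0.2621, 0.0095]
eef_rot: [3.141, 0.0, 1.216]
force: [-0.8, -0.1, 0.1]
finger_gap: 0.0435
finger_force: 25.0
```

Request:
send_rows([
  [0,0,0.05,0,0,0],
  [0,0,0,0,0,0],
  [0,0,0,0,0,0],
])

```text
time: 33.62
tcp_pos: [0.5646, -0.2622, 0.0094]
eef_rot: [3.142, 0.0, 1.216]
force: [-4.0, 2.4, 6.9]
finger_gap: 0.0438
finger_force: 25.0
```

Request:
send_rows([
  [0,0,0.02,0,0,0],
  [0,0,0,0,0,0],
  [0,0,0,0,0,0],
])

```text
time: 33.87
tcp_pos: [0.5646, -0.2622, 0.0094]
eef_rot: [3.141, 0.0, 1.216]
force: [-6.2, 2.7, 9.8]
finger_gap: 0.0438
finger_force: 25.0
```

Contact is at the predicted height. Ease off, open and rise.

Request:
send_rows([
  [0,0,-0.05,0,0,0],
  [0,0,0,0,0,0],
  [0,0,0,0,0,0],
])

```text
time: 34.12
tcp_pos: [0.5647, -0.2622, 0.0094]
eef_rot: [3.141, 0.0, 1.216]
force: [-1.8, 1.2, 3.7]
finger_gap: 0.0436
finger_force: 25.0
```

Request:
send_rows([
  [0,0,0,0,0,0],
  [0,0,0,0,0,0],
  [0,0,0,0,0,0],
  [0,0,0,0,0,0],
  [0,0,-0.3,0,0,0],
  [0,0,-0.6,0,0,0],
  [0,0,-0.9,0,0,0],
  [0,0,-0.9,0,0,0],
  [0,0,-0.9,0,0,0],
  [0,0,-0.9,0,0,0],
  [0,0,-0.9,0,0,0],
  [0,0,-0.9,0,0,0],
  [0,0,-0.9,0,0,0],
  [-0.5,0,-0.9,0,0,0],
  [-0.5,0,-0.9,0,0,0],
  [-0.5,0,-0.9,0,0,0],
  [0,0,0,0,0,0],
  [0,0,0,0,0,0],
  [0,0,0,0,0,0],
  [0,0,0,0,0,0],
], hand=66)

```text
time: 35.78
tcp_pos: [0.5536, -0.2892, 0.2056]
eef_rot: [-3.139, -0.001, 1.216]
force: [-0.7, 0.2, 0.1]
finger_gap: 0.0661
finger_force: 0.0
```

```bash
python3 - <<'E'
from h import *
c="wrist";grab_frame(c);s=read_state();im,d=grab_frame(c);W=cloud(c,d);print(s["tcp_pos"])
for t in(110,150,180): bright(c,im,W,.565,-.262,.054,t)
Z=W[...,2];n=np.hypot(W[...,0]-.565,W[...,1]+.262)<.07
box(W,"walls",n&(abs(Z-.067)<.005)); box(W,"plate",n&(abs(Z-.054)<.005))
m=n&(abs(Z-.054)<.005); A=np.c_[W[m][:,:2]-[.565,-.262],np.ones(m.sum())]; print("plane",np.round(np.linalg.lstsq(A,W[m][:,2],rcond=None)[0],4))
side,_=grab_frame("side")
u,v=proj("side",[.565,-.262,.04])[0].astype(int)
w=proj(c,[.565,-.262,.05])[0].astype(int)
cv2.imwrite("pics/w7.png",np.hstack([cv2.resize(im[w[1]-60:w[1]+60,w[0]-40:w[0]+40],(400,600)),cv2.resize(side[v-30:v+30,u-20:u+20],(400,600),interpolation=cv2.INTER_CUBIC)]))
E
```

```text
[ 0.55354614 -0.2892442   0.20540503]
bright 1965 564.9 -262.5 [63.2 43.6] 70.1 z 0.0546
bright 1768 565.0 -262.5 [63.7 43. ] 70.8 z 0.0546
bright 1081 569.4 -251.0 [36.  42.9] 69.7 z 0.0546
walls 440 564.8 -262.2 [81.2 43.2] 70.0 [0.063  0.0683 0.0697]
plate 2012 565.7 -260.3 [76.4 43.7] 70.1 [0.0533 0.0546 0.0559]
plane [-0.0005 -0.0067  0.0546]
```

View pics/w7.png

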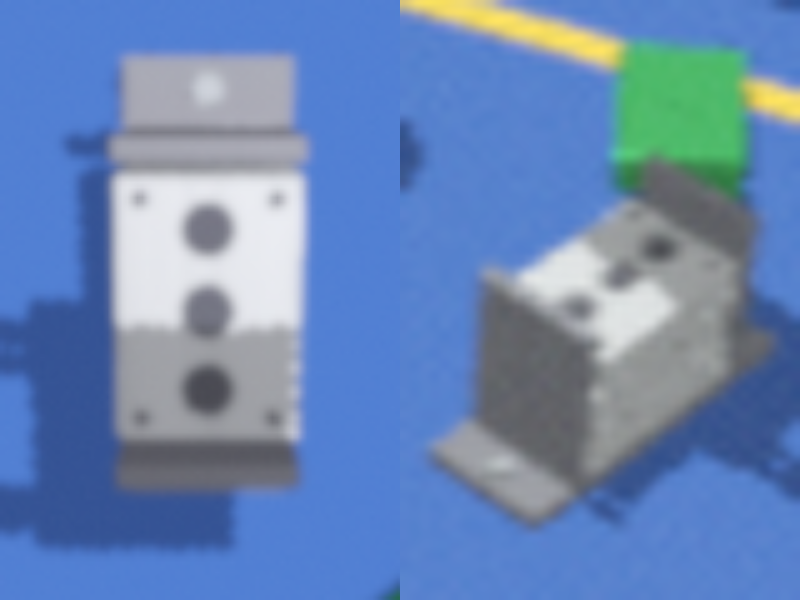

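The wrist half shows the top plate flat (top 54 mm), square and centred between the walls. The side half shows the three long faces flush. The gripper is clear, so I'll hand in.

```bash
python3 -c "
from plant import *
print(close_job())"
```

```text
the job is handed in; nothing more can be done
None
```

The job is handed in after about 36 s of robot time: jaw at its stop, plate laid flat on the mat and let go, re-gripped by its long sides and lowered onto the pile, where the last pictures show it flat, square and flush.

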